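Lift the hot well lid with its lifter

ROBOT

A 7-joint arm with a two-finger parallel gripper is mounted at the origin on the work surface. World frame = base frame: x ahead of the robot, y to its left, z up, the work surface at z = 0. Lengths are in m, angles in rad, forces in N, time in s.
With the tool pointing down it reaches from about 0.4 to 0.85 m from the base axis. Payload 6.9 kg.
Tool frame: the origin (TCP) lies at the very end of the fingers, on their centre line; the grasp point (between the pads) lies 19 mm behind it; z points along the fingers, y is the line along which they close (so a half turn about z gives the same grasp; the last joint's range is limited). The gripper opens to 85 mm and grips with 20 to 120 N. Pads are 22 mm wide; open, the fingers measure 114 mm over their backs; the gripper's body (76 mm by 85 mm) begins 54 mm behind the grasp point. The pads swing forward as they close: fully open they stand 13 mm farther back than shut.
Start: joints at [1.383, 0.507, -0.238, 1.5, 0.126, 1.149, -0.155], TCP at [0.181, -0.598, 0.231] pointing down, gripper open.
Joint ranges: [-3.08, 3.08], [-0.24, 2.05], [-1.43, 1.35], [0, 2.5], [-1.52, 4.66], [0.17, 1.96], [-2.89, 2.89]. Speed limits (rad/s): [2.39, 2.39, 3.14, 3.14, 3.14, 3.14, 3.14].

INTERFACE

Orientations are given as [roll, pitch, yaw] about the fixed x, y, z axes, in that order (R = Rz(yaw) Ry(pitch) Rx(roll)).
In Python, from cell import manip gives the robot as it stands.
- The arm moves only by the shell command python3 -m jog 'ROWS'. ROWS is JSON, a list of rows, each a list of 7 numbers: the shift along the tool's x, y, z in cm, then the turn, a rotation vector about the tool's x, y, z in rad, then the opening, from 0 (shut) to 1 (fully open). A call has 1 to 12 rows; each row is the pose to reach, as a shift and turn from the pose commanded when the call began, along the tool's axes at that moment; what a row does not reach only later rows make up. A row lasts 1/8 s, in which the tool goes at most 62.5 mm and 10.7 degrees, less where a joint would pass 70% of its speed; a pose out of reach is approached as far as the arm can. A call with a gripper value outside its range is refused whole. The fingers move at their own pace and stop on an object; the grip force is fixed at half the most. Time passes only in rows, so rows that repeat a pose let the fingers close. It gives the time, the measured TCP pose, the force, the opening and the grip force at its end, in the units of the state.
- manip.read_state(): the state, without advancing time (a new reading comes with each control period).
- manip.capture(name): name is "scene" or "top" or "wrist"; returns a dict with "pixels" (480x640x3 uint8, red, green, blue), "vertical_fov" (degrees; the focal length in pixels is half the picture's height over the tangent of half this angle, whatever the lens; pixels are square), "cx", "cy" (the principal point, pixels), "extrinsics" (4x4, takes a point from camera to world coordinates); the wrist camera has in their place "tool_from_camera" (4x4, takes a point from camera to tool coordinates, whose origin is the TCP and whose axes are the flange's). Camera axes: x right, y down, z forward; pixel columns grow to the right and rows downward; lengths in m; the calibration is good to about 2 mm. The wrist camera is an equidistant fisheye: a pixel r from the principal point sees the ray r / f radians off the axis. A picture is of the moment at which its call begins: read the wrist's pose just before it. There is no depth.
- manip.sign_off(): hands the job in; it is judged then, once.
The state is a dict: "t": time; "joints": joint angles; "qvel": joint speeds; "tau": joint torques, N m; "tcp_pos": TCP position; "ee_rot": TCP orientation; "ft_force": force on the tool from outside, world axes, zero at the start; "moment": the same for the moment, N m; "finger_gap": opening from 0.0 (shut) to 1.0 (fully open); "grasp_force": force on a finger pad.
Only numpy, scipy, OpenCV 4.12 (cv2) and the standard library are available. Lean on these libraries where they do the work, as an engineer would, in place of code of your own. Each camera call takes 0.05 s, during which the arm holds its last target. There are 200 camera calls.

TASK

Take the T-handled lid lifter out of its cradle, hook the loop of the hot lid on the heated specimen well, and carry the lid level on the hook to the white ring-shaped lid rest, setting it down gently and centred so that it lies flat. Unhook the lifter and lay it back in its cradle with the hook hanging down, letting the round handle settle into both grooves before you let go. The lid is too hot for the gripper or arm to touch, and the other things on the bench stay where they are.

Things in the scene. Friction and masses are not known exactly. Their poses are not given: they have to be found in the camera images.
- lifter: Lid lifter, loose, 0.22 kg: round dark-wood handle, 22 mm diameter, 140 mm long, with a flat steel strip (24 mm wide along the handle, 5 mm thick) hanging from its middle and bent into a hook. Origin: handle centre; y along the handle, z up away from the hook, x the side the hook opens to. Starts in the cradle, hook down. Grip from above across the handle's middle, fingers closing along x.
- lifter_hook (a point): Middle of the hook floor's inner face, 82.5 mm below the handle centre, axes as the lifter's; the loop's bar rests here when hooked. Underside of the hook: 87.5 mm below the handle centre. The strip runs straight down for 32 mm, then cranks to x = -14 mm at 48 mm below; the hook's back is there (inner face x = -11 mm).
- lifter_tip (a point): Tip of the hook's lip, x = +32 mm and 70 mm below the handle centre (its top edge 68 mm below); the lip slopes up and out to here from the floor's front edge at x = +14 mm.
- lid: Hot lid, loose, about 0.4 kg: aluminium disc 130 mm diameter, 8 mm thick, white plug (80 mm diameter, 8 mm deep) under it, steel loop on top. Origin: centre of the disc's underside, the plane it rests on (the plug reaches 8 mm lower). z up, y along the loop's bar. Starts on the well, turned at random.
- lid_loop (a point): Middle of the loop's top bar (centre line), 58 mm above the lid's origin; axes as the lid's. The loop is an upright rectangle of 8 mm round bar, legs at y = -34 and +34 mm, top bar level: a window 60 mm wide, 46 mm high above the disc, open along x from both sides.
- well: Heated specimen well, fixed: squat dark steel cylinder 160 mm in diameter and 60 mm high with a small black control box on one side; bore 100 mm in diameter and 35 mm deep, open at the top. Origin: centre of its underside, on the bench; z up. The lid starts on it, its underside 60 mm above the bench.
- rest: Lid rest, fixed: white ceramic ring with a thin floor, 124 mm outside diameter, 100 mm inside, 25 mm high. Origin: centre of its underside, on the bench. The lid's plug goes loosely (10 mm all round) into the ring and the disc lies on the rim.
- rest_top (a point): Centre of the rest's upper rim plane, 25 mm above the bench; the lid's origin belongs here.
- cradle: Lifter cradle, fixed: black base plate 85 x 150 x 8 mm with two aluminium posts 12 mm thick at y = -50 and +50 mm, each with an upright V groove at its top (faces at 45 degrees, 42 mm wide at the mouth, mouth 117 mm above the bench). Origin: centre of its underside; y along the grooves; z up.
- cradle_seat (a point): Where the centre of the lifter's handle lies when it has settled in both grooves: midway between the posts, 110 mm above the bench. Axes as the cradle's.
- jar: Bystander: jar 60 mm in diameter, 85 mm high; origin at the centre of its underside.
- lens: Bystander: black lens barrel 62 mm in diameter, 66 mm high; origin at the centre of its underside.
- tray: Bystander: steel tray 100 x 140 x 25 mm; origin at the centre of its underside.
- screwdriver: Bystander: screwdriver 170 mm long lying down; origin under its middle, x towards its tip.
- dish: Bystander: white bowl 90 mm in diameter, 30 mm high; origin at the centre of its underside.
- weight: Bystander: brass cylinder 44 mm in diameter, 45 mm high; origin at the centre of its underside.
Mind the look-alikes: they are no part of the job. Of the things like the lifter, leave any that is turquoise; of the rest the larger one is meant. Leave any red look-alike of the well alone.

How it is judged:
By the outcome, as a careful person would: the job done as asked, in the order asked, and still so for the second after the job is handed in, with the robot touching nothing.
It also fails if it takes over 72 s, if anything falls off the work surface, if the arm or the gripper's body presses on something with over 40 N, if the wrist force passes 120 N, or if a joint passes its speed limit or range.

## Working session

There is one attempt and no reset: what is moved stays moved. The work goes in short steps, Python scripts to look and compute and a shell command to move; the robot and the scene stay as the last step left them, time stands still between calls to the robot, and variables do not carry over. Pictures are saved under pics/ and viewed, at most 10 in all, crops included, and the job is handed in when it is done.

```bash
mkdir -p pics; ls; python3 - <<'E'
from cell import manip
import cv2,numpy as np,pickle
s=manip.read_state();print(s)
d={}
for n in("scene","top","wrist"):
    c=manip.capture(n);d[n]=c
    cv2.imwrite(f"pics/{n}0.png",c["pixels"][:,:,::-1])
    print(n,{k:np.round(v,4).tolist() for k,v in c.items() if k!="pixels"})
pickle.dump(d,open("c0.pkl","wb"))
E
```

```text
pics
{'t': 0.0, 'joints': array([ 1.38251083,  0.50834253, -0.23752316,  1.50113913,  0.12570356,
        1.14888562, -0.15483012]), 'qvel': array([ 0.00108248, -0.00126543,  0.00031476,  0.0004801 , -0.00027063,
       -0.00032376, -0.00044619]), 'tau': array([ 8.28412685e-04, -6.20603514e+01, -2.18578666e+00, -2.49653900e+01,
        1.28969166e-02,  1.19865153e-02, -8.11126398e-06]), 'tcp_pos': array([ 0.18076473, -0.5977648 ,  0.23042452]), 'ee_rot': array([-3.13980819e+00,  3.56877047e-05,  2.93773467e-01]), 'ft_force': array([-0.45907174,  0.28293206, -0.10266561]), 'moment': array([-0.00834747,  0.08032397, -0.00146489]), 'grasp_force': 0.0, 'finger_gap': 0.9973081336192202}
scene {'vertical_fov': 53.5399, 'cx': 323.8383, 'cy': 239.9815, 'extrinsics': [[0.5415, 0.6339, -0.5523, 1.175], [0.8407, -0.4112, 0.3522, -0.3784], [-0.0038, -0.655, -0.7556, 0.9433], [0.0, 0.0, 0.0, 1.0]]}
top {'vertical_fov': 52.311, 'cx': 323.0172, 'cy': 241.3714, 'extrinsics': [[0.0077, -0.9883, 0.1525, 0.4113], [-1.0, -0.0077, 0.0004, -0.0132], [0.0008, -0.1525, -0.9883, 1.247], [0.0, 0.0, 0.0, 1.0]]}
wrist {'vertical_fov': 65.7065, 'cx': 325.6901, 'cy': 239.7427, 'tool_from_camera': [[0.0, -0.9484, -0.3171, 0.0801], [1.0, -0.0001, 0.0003, 0.0003], [-0.0004, -0.3171, 0.9484, -0.142], [0.0, 0.0, 0.0, 1.0]]}
```

View pics/scene0.png

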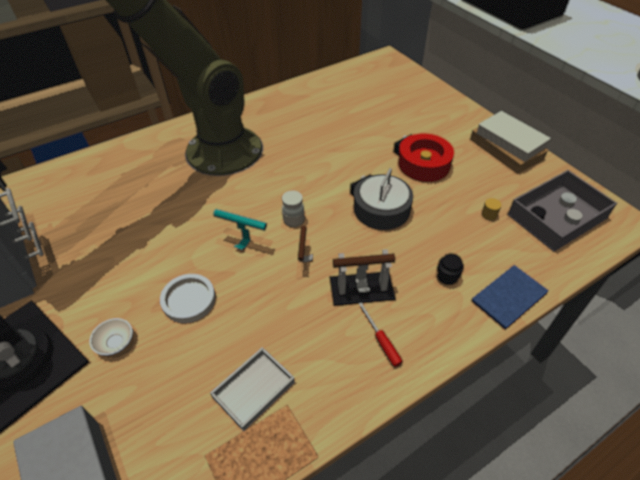

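View pics/top0.png

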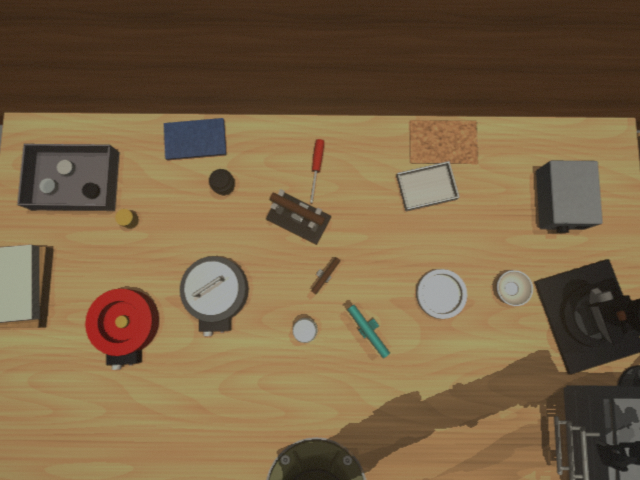

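The scene view shows three lifters. The turquoise one is at (240,220), a small brown one lies at (303,245), and the dark-wood one in the cradle is at (363,262) in scene and (297,207) in top. I mean the cradle one: it is not turquoise and is the larger of the rest. The wells are dark with the lid at (383,200)/(214,288) and red at (425,157), so I use the dark one. The rest is the flat ring at (188,297)/(442,294), while the bowl at (111,337) is the dish. Next I confirm with a crop and triangulate.

```bash
cat >h.py <<'E'
import numpy as np,cv2,pickle
from scipy.spatial.transform import Rotation as R
def T_of(s):
    T=np.eye(4);T[:3,:3]=R.from_euler('xyz',s["ee_rot"]).as_matrix();T[:3,3]=s["tcp_pos"];return T
def ray(c,uv,T=None):
    f=240/np.tan(np.radians(c["vertical_fov"])/2)
    d=np.array([uv[0]-c["cx"],uv[1]-c["cy"]])
    if "extrinsics" in c: v=np.array([*d/f,1.]);E=np.array(c["extrinsics"])
    else:
        r=np.hypot(*d);a=r/f;v=np.array([*(d/max(r,1e-9)*np.sin(a)),np.cos(a)]);E=T@np.array(c["tool_from_camera"])
    v=E[:3,:3]@v;return E[:3,3],v/np.linalg.norm(v)
def plane(c,uv,z,T=None):
    o,v=ray(c,uv,T);return (o+v*(z-o[2])/v[2])
def tri(rays):
    A=sum(np.eye(3)-np.outer(v,v) for o,v in rays);b=sum((np.eye(3)-np.outer(v,v))@o for o,v in rays)
    p=np.linalg.solve(A,b);return p,max(np.linalg.norm((np.eye(3)-np.outer(v,v))@(p-o)) for o,v in rays)
E
python3 - <<'E'
from h import *
d=pickle.load(open("c0.pkl","rb"))
S,Tp=d["scene"],d["top"]
a=cv2.resize(S["pixels"][195:315,200:420],None,fx=3.4,fy=3.4,interpolation=cv2.INTER_CUBIC)[:,:,::-1]
b=cv2.resize(Tp["pixels"][170:320,260:400],None,fx=2.7,fy=2.7)[:,:,::-1]
im=np.hstack([a[:405,:400*1][:, :],]) 
cv2.imwrite("pics/crop1.png",a[:, :])
# rough two-view / plane
for n,u,v in[("handle mid",(363.5,260),(297,207)),("loop",(386,185),(209,286)),("rest",(188,295),(442,294))]:
    p,e=tri([ray(S,u),ray(Tp,v)]);print(n,p.round(3),round(e,4))
for n,v,z in[("jar",(305,330),.085),("lens",(221,182),.066),("weight",(125,218),.045),("redwell",(121,322),.06),("turq",(368,330),.08),("sml",(325,275),.05),("well",(214,288),.06)]:
    print(n,plane(Tp,v,z).round(3))
E
```

```text
handle mid [0.668 0.049 0.116] 0.0
loop [0.482 0.256 0.094] 0.0017
rest [ 0.47  -0.309  0.022] 0.0022
jar [0.38  0.028 0.085]
lens [0.741 0.242 0.066]
weight [0.652 0.484 0.045]
redwell [0.395 0.47  0.06 ]
turq [ 0.381 -0.12   0.08 ]
sml [ 0.513 -0.018  0.05 ]
well [0.478 0.25  0.06 ]
```

View pics/crop1.png

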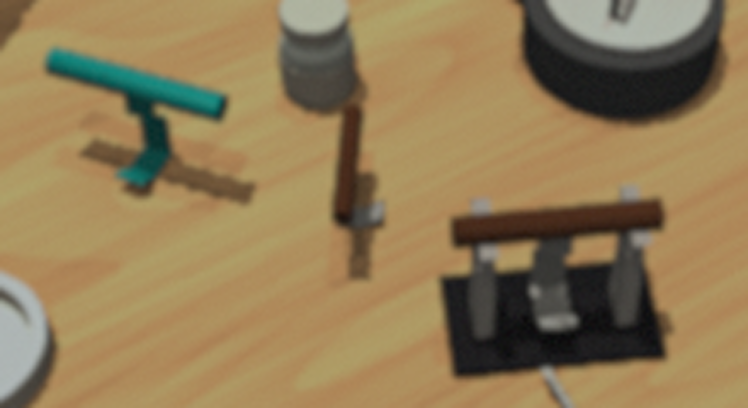

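The crop confirms the target: the large dark-wood lifter lies across the two aluminium posts at crop (455–660, 220), hook hanging. The small brown one at (345,165) stands by itself, and the turquoise one is excluded. I move above it for the wrist camera.

```bash
R="x"; python3 -m jog '[[65,-48,-3,0,0,-0.92,1],[65,-48,-3,0,0,-0.92,1],[65,-48,-3,0,0,-0.92,1],[65,-48,-3,0,0,-0.92,1],[65,-48,-3,0,0,-0.92,1],[65,-48,-3,0,0,-0.92,1],[65,-48,-3,0,0,-0.92,1],[65,-48,-3,0,0,-0.92,1],[65,-48,-3,0,0,-0.92,1],[65,-48,-3,0,0,-0.92,1],[65,-48,-3,0,0,-0.92,1],[65,-48,-3,0,0,-0.92,1]]'
```

```text
t: 1.65
tcp_pos: [0.6301, 0.0039, 0.2589]
ee_rot: [-3.141, 0.0, 1.213]
ft_force: [0.6, -0.7, 0.3]
finger_gap: 0.998
grasp_force: 0.0
```

```bash
cat > cap.py <<'E'
import sys
from h import *
from cell import manip
n=sys.argv[1]; s=manip.read_state(); c=manip.capture("wrist"); c["T"]=T_of(s)
pickle.dump(c,open(n+".pkl","wb")); cv2.imwrite(f"pics/{n}.png",c["pixels"][:,:,::-1]); print(s["tcp_pos"].round(4),s["ee_rot"].round(4),np.abs(s["qvel"]).max().round(3))
E
python3 -m jog '[[0,0,0,0,0,0,1],[0,0,0,0,0,0,1]]' >/dev/null; python3 cap.py w1; python3 -m jog '[[5.5,2,0,0,0,0,1],[5.5,2,0,0,0,0,1],[5.5,2,0,0,0,0,1]]'; python3 cap.py w2
python3 -c "
import cv2,numpy as np
cv2.imwrite('pics/w12.png',cv2.resize(np.hstack([cv2.imread('pics/w1.png'),cv2.imread('pics/w2.png')]),(800,300)))"
```

```text
[0.6288 0.0022 0.2584] [-3.1405e+00  1.2000e-03  1.2142e+00] 0.036
t: 2.33
tcp_pos: [0.6667, 0.0451, 0.2589]
ee_rot: [-3.141, 0.001, 1.212]
ft_force: [0.8, -0.3, -0.5]
finger_gap: 0.994
grasp_force: 0.0
[0.6667 0.0451 0.2589] [-3.1415e+00  1.4000e-03  1.2118e+00] 0.015
```

View pics/w2.png

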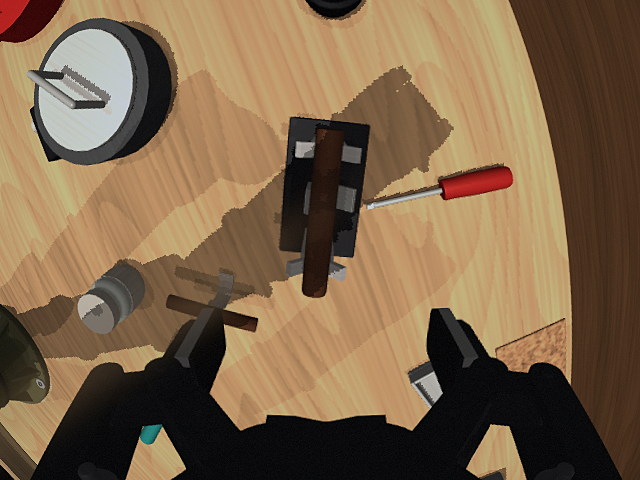

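The wrist view shows the lifter handle from (329,130) to (314,296) on the cradle. The hook lip shows on its right (x≈355, y≈197), so the hook opens towards tool +y. The lid on the dark well is at (85,90), with the loop bar at (50,88)–(103,104). Now I measure the handle from the two wrist positions.

```bash
cat > m1.py <<'E'
from h import *
L={}
for n,roi in(("w1",None),("w2",(slice(100,320),slice(280,375)))):
    c=pickle.load(open(n+".pkl","rb"));p=c["pixels"].astype(int)
    r,g,b=p[...,0],p[...,1],p[...,2]
    hsv=cv2.cvtColor(c["pixels"],cv2.COLOR_RGB2HSV)
    m=((hsv[...,0]<14)&(hsv[...,1]>100)&(hsv[...,2]<110)&(hsv[...,2]>22)).astype(np.uint8)
    m=cv2.morphologyEx(m,cv2.MORPH_OPEN,np.ones((3,3)))
    m=cv2.morphologyEx(m,cv2.MORPH_CLOSE,np.ones((7,7)))
    cs,_=cv2.findContours(m,cv2.RETR_EXTERNAL,cv2.CHAIN_APPROX_NONE)
    print(n)
    for k in sorted(cs,key=cv2.contourArea)[-6:]:
        (x,y),(w,h),a=cv2.minAreaRect(k);
        bx=cv2.boxPoints(((x,y),(w,h),a));e=sorted([(bx[i]+bx[(i+1)%4])/2 for i in range(4)],key=lambda q:-np.hypot(*(q-[x,y])))[:2]
        e=sorted(e,key=lambda q:q[1]);print(cv2.contourArea(k),(round(x),round(y)),np.round(e).tolist(),round(min(w,h),1))
        L.setdefault(n,[]).append((c,e,cv2.contourArea(k),x,y,w,h))
pick=[]
for n in L:
    q=[t for t in L[n] if 3.5<max(t[5:7])/min(t[5:7])<9 and t[2]>1500 and t[3]>230 and t[3]<420 and t[4]<330]
    pick.append(q[-1])
E1,E2=[tri([ray(t[0],t[1][i],t[0]["T"]) for t in pick]) for i in(0,1)]
print(E1,E2);mid=(E1[0]+E2[0])/2;d=E1[0]-E2[0];print("mid",mid,"len",np.linalg.norm(d),"dir",np.arctan2(d[1],d[0]))
T=pick[-1][0]["T"];print("tool delta cm",(T[:3,:3].T@(mid-T[:3,3])*100).round(2))
E
python3 m1.py
```

```text
w1
15.0 (470, 132) [[475.0, 131.0], [465.0, 132.0]] 2.2
33.0 (266, 283) [[270.0, 283.0], [262.0, 283.0]] 6.0
71.0 (503, 125) [[523.0, 122.0], [484.0, 128.0]] 3.1
482.0 (196, 261) [[176.0, 256.0], [216.0, 266.0]] 14.1
4476.5 (348, 149) [[358.0, 60.0], [338.0, 237.0]] 28.0
25981.5 (588, 236) [[588.0, 0.0], [588.0, 473.0]] 101.0
w2
46.5 (10, 36) [[-0.0, 35.0], [21.0, 38.0]] 7.2
59.5 (170, 302) [[173.0, 297.0], [168.0, 308.0]] 8.4
66.5 (484, 171) [[498.0, 168.0], [469.0, 173.0]] 3.6
368.5 (239, 321) [[222.0, 317.0], [256.0, 326.0]] 13.0
4060.5 (321, 213) [[330.0, 129.0], [312.0, 297.0]] 27.2
35552.5 (574, 234) [[574.0, 0.0], [574.0, 468.0]] 130.0
(array([0.69474313, 0.11254679, 0.11524779]), np.float64(0.00018741390974864384)) (array([ 0.63253906, -0.01160109,  0.12004772]), np.float64(2.4671880336196425e-05))
mid [0.66364109 0.05047285 0.11764775] len 0.1389427329277786 dir 1.1063105706558813
tool delta cm [ 0.42 -0.48 14.13]
```

```bash
python3 -m jog '[[0.4,-0.5,5,0,0,0.107,1],[0.4,-0.5,9,0,0,0.107,1],[0.4,-0.5,9,0,0,0.107,1],[0.4,-0.5,9,0,0,0.107,1]]'; python3 cap.py w3
sed -e 's/(("w1",None),("w2",.*$/(("w1",0),("w2",0),("w3",0)):/' -e 's/t\[4\]<330/t[4]<400/' m1.py > m2.py; python3 m2.py | tail -8
```

```text
t: 2.88
tcp_pos: [0.6646, 0.0516, 0.1711]
ee_rot: [3.14, -0.001, 1.105]
ft_force: [0.3, 0.1, -0.2]
finger_gap: 0.999
grasp_force: 0.0
[0.6646 0.0516 0.1711] [ 3.1397e+00 -1.0000e-03  1.1053e+00] 0.017
58.5 (527, 169) [[544.0, 164.0], [511.0, 174.0]] 4.7
124.0 (480, 189) [[489.0, 175.0], [471.0, 204.0]] 18.0
647.5 (238, 385) [[213.0, 380.0], [262.0, 390.0]] 15.3
7711.0 (326, 254) [[326.0, 142.0], [326.0, 366.0]] 39.0
16017.5 (594, 240) [[594.0, 0.0], [594.0, 479.0]] 91.0
(array([0.69490635, 0.11268811, 0.11385504]), np.float64(0.0003061702169455672)) (array([ 0.63235424, -0.01212261,  0.11862771]), np.float64(0.0001761161466657747))
mid [0.6636303  0.05028275 0.11624137] len 0.13968987236552732 dir 1.1062084753353254
tool delta cm [-0.17 -0.03  5.48]
```

View pics/w3.png

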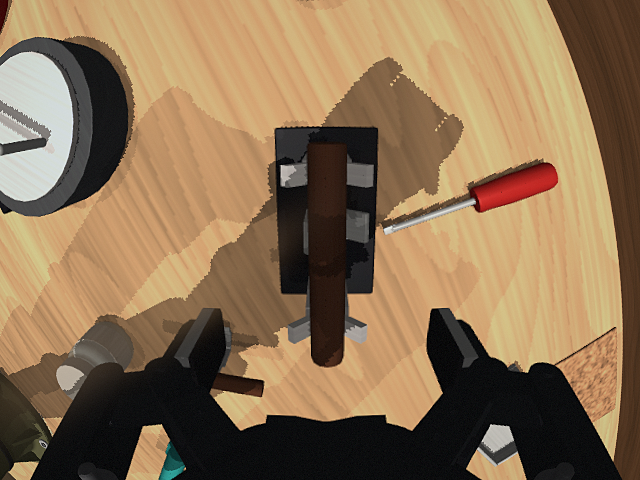

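The third wrist view shows the handle aligned with the tool axis, from (326,142) to (326,366), midway between the fingers and seated in both grooves. I descend and grip.

```bash
python3 -m jog '[[-0.1,0,4,0,0,0,1],[-0.2,0,7,0,0,0,1],[-0.2,0,7.9,0,0,0,1],[-0.2,0,7.9,0,0,0,1],[-0.2,0,7.9,0,0,0,1]]'; python3 -m jog '[[0,0,0,0,0,0,0.5],[0,0,0,0,0,0,0],[0,0,0,0,0,0,0],[0,0,0,0,0,0,0],[0,0,0,0,0,0,0]]'
```

```text
t: 3.55
tcp_pos: [0.664, 0.0511, 0.092]
ee_rot: [3.139, -0.002, 1.107]
ft_force: [0.2, -0.1, 0.7]
finger_gap: 0.996
grasp_force: 0.0
t: 4.18
tcp_pos: [0.6646, 0.0499, 0.0908]
ee_rot: [3.138, -0.001, 1.106]
ft_force: [5.7, -1.5, 0.9]
finger_gap: 0.234
grasp_force: 58.8
```

```bash
python3 -m jog '[[0,0,-2,0,0,0,0],[0,0,-6,0,0,0,0],[0,0,-11,0,0,0,0],[0,0,-15,0,0,0,0],[0,0,-15,0,0,0,0]]'; python3 -m jog '[[2,-6,0,0,0,-0.18,0],[3,-12,0,0,0,-0.36,0],[4,-18,0,0,0,-0.54,0],[5,-24,0,0,0,-0.72,0],[5.3,-29,0,0,0,-0.9,0],[5.3,-29,0,0,0,-0.95,0],[5.3,-29,0,0,0,-0.95,0],[5.3,-29,0,0,0,-0.95,0],[5.3,-29,0,0,0,-0.95,0]]'; python3 cap.py v1;  python3 -m jog '[[-3,-1,0,0,0,0,0],[-5,-1,0,0,0,0,0],[-5,-1,0,0,0,0,0],[-5,-1,0,0,0,0,0]]'; python3 cap.py v2
```

```text
t: 4.8
tcp_pos: [0.6638, 0.0518, 0.2433]
ee_rot: [3.138, -0.003, 1.107]
ft_force: [-0.0, -0.1, -3.2]
finger_gap: 0.239
grasp_force: 59.0
t: 5.92
tcp_pos: [0.4276, 0.2275, 0.2397]
ee_rot: [-3.141, -0.0, 2.055]
ft_force: [0.3, 0.5, -1.7]
finger_gap: 0.237
grasp_force: 59.2
[0.4276 0.2275 0.2397] [-3.1407e+00 -3.0000e-04  2.0549e+00] 0.004
t: 6.48
tcp_pos: [0.4416, 0.1797, 0.2402]
ee_rot: [3.141, -0.001, 2.057]
ft_force: [0.4, 0.4, -2.1]
finger_gap: 0.237
grasp_force: 59.3
[0.4416 0.1797 0.2402] [ 3.1413e+00 -7.0000e-04  2.0568e+00] 0.012
```

View pics/v1.png

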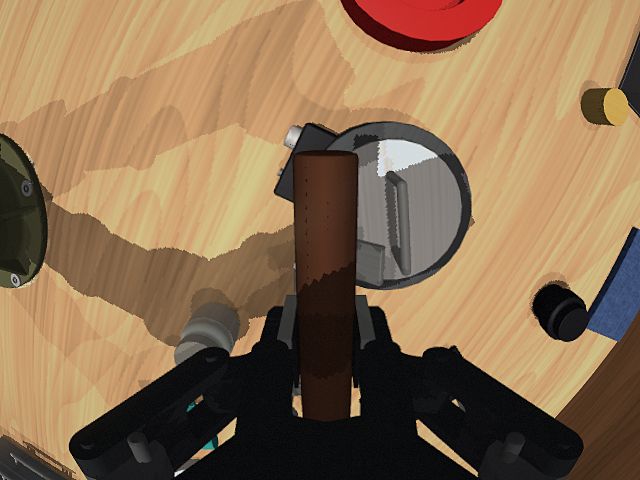

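v1 shows the handle held straight (296–357 wide). The lid on the dark well is at (400,205), the loop bar runs from (391,172) to (405,272), and the hook lip is at (370,262). I enlarge both views to get the bar ends.

```bash
python3 -c "
import cv2,numpy as np
a=cv2.imread('pics/v1.png')[130:300,335:435];b=cv2.imread('pics/v2.png')[60:230,350:450]
f=lambda i:cv2.resize(i,None,fx=3.5,fy=3.5,interpolation=cv2.INTER_CUBIC)
cv2.imwrite('pics/v12.png',np.clip(np.hstack([f(a),f(b)])*1.3,0,255))"
```

```text
[ WARN:0@0.110] global loadsave.cpp:1063 imwrite_ Unsupported depth image for selected encoder is fallbacked to CV_8U.
```

View pics/v12.png

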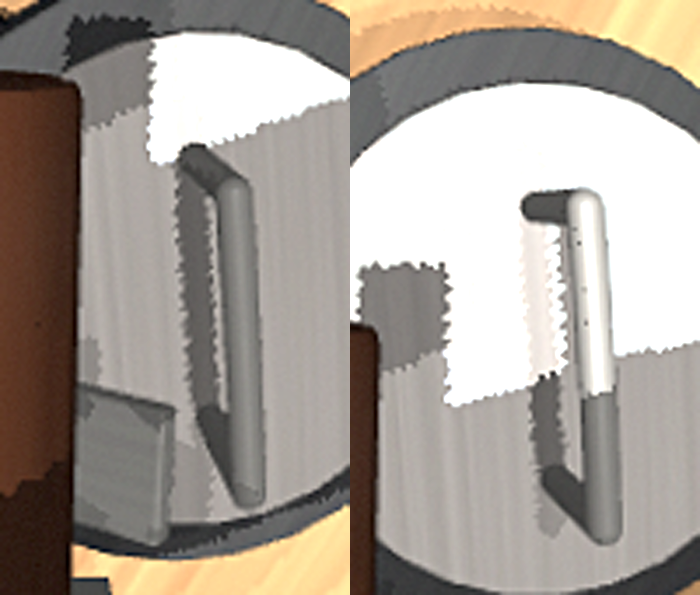

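The crops show the bar clearly. In v1 the leg centres are at crop (234,193) and (250,491), in v2 at (235,205) and (252,528). The hook lip's outer edge in v1 runs (172,408)–(162,545).

```bash
python3 - <<'E'
from h import *
a,b=[pickle.load(open(n+".pkl","rb")) for n in("v1","v2")]
P=[]
for u,v in(((234,193),(235,205)),((250,491),(252,528))):
    ua=(335+u[0]/3.5,130+u[1]/3.5);vb=(350+v[0]/3.5,60+v[1]/3.5)
    p,e=tri([ray(a,ua,a["T"]),ray(b,vb,b["T"])]);P.append(p);print(p.round(4),e.round(4), "z.118:",plane(a,ua,.118,a["T"]).round(4),plane(b,vb,.118,b["T"]).round(4))
m=(P[0]+P[1])/2;d=P[0]-P[1];print("mid",m,"len",np.linalg.norm(d),"dir",np.arctan2(d[1],d[0]))
T=b["T"];print("tool",(T[:3,:3].T@(m-T[:3,3])*100).round(2))
# lip in tool frame
for q in((172,408),(162,545)):
    o,v=ray(a,(335+q[0]/3.5,130+q[1]/3.5),np.eye(4))
    print("lip at tool z=.051",(o+v*(.051-o[2])/v[2]).round(4))
d0=pickle.load(open("c0.pkl","rb"));Tp,S=d0["top"],d0["scene"]
# lid centre check & rest: white mask in top + scene
for n,c,roi in(("top",Tp,(415,470,265,325)),("scene",S,(155,222,268,330))):
    x0,x1,y0,y1=roi;h=cv2.cvtColor(c["pixels"],cv2.COLOR_RGB2HSV)[y0:y1,x0:x1]
    mk=((h[...,1]<50)&(h[...,2]>110)).astype(np.uint8)
    k=max(cv2.findContours(mk,cv2.RETR_EXTERNAL,cv2.CHAIN_APPROX_NONE)[0],key=cv2.contourArea)
    e=cv2.fitEllipse(k);u=(e[0][0]+x0,e[0][1]+y0);print(n,np.round(u,1),np.round(e[1],1),plane(c,u,.025,None).round(4),plane(c,u,.0125,None).round(4))
E
```

```text
[0.4583 0.2837 0.1194] 0.0001 z.118: [0.4588 0.2836 0.118 ] [0.4585 0.2838 0.118 ]
[0.4987 0.2265 0.1129] 0.0003 z.118: [0.497  0.2279 0.118 ] [0.4965 0.2268 0.118 ]
mid [0.47850453 0.25507716 0.11616219] len 0.07034876944914678 dir 2.1850040318608985
tool [ 4.93  6.78 12.41]
lip at tool z=.051 [0.0129 0.031  0.051 ]
lip at tool z=.051 [-0.0112  0.0307  0.051 ]
top [441.8 293.5] [48.  49.8] [ 0.4708 -0.3096  0.025 ] [ 0.4714 -0.3126  0.0125]
scene [186.4 295.7] [41.7 55. ] [ 0.4741 -0.3109  0.025 ] [ 0.4646 -0.3099  0.0125]
```

```bash
python3 -m jog '[[4.3,0.8,0,0,0,-0.108,0],[4.3,0.8,0,0,0,-0.108,0],[4.3,0.8,3,0,0,-0.108,0],[4.3,0.8,6,0,0,-0.108,0],[4.3,0.8,8,0,0,-0.108,0],[4.3,0.8,9.1,0,0,-0.108,0],[4.3,0.8,9.1,0,0,-0.108,0],[4.3,0.8,9.1,0,0,-0.108,0]]'; python3 cap.py v3; python3 - <<'E'
import cv2
from cell import manip
i=cv2.imread('pics/v3.png')
s=manip.capture("scene")["pixels"][150:240,330:430,::-1]
import numpy as np
cv2.imwrite('pics/v3c.png',np.hstack([cv2.resize(i[100:400,280:560],None,fx=1.5,fy=1.5),cv2.resize(s,(380,450))]))
E
```

```text
t: 7.52
tcp_pos: [0.4291, 0.2213, 0.1499]
ee_rot: [3.14, 0.0, 2.165]
ft_force: [0.2, -0.5, -1.4]
finger_gap: 0.236
grasp_force: 59.4
[0.4291 0.2213 0.1499] [3.1403 0.     2.1649] 0.006
```

View pics/v3c.png

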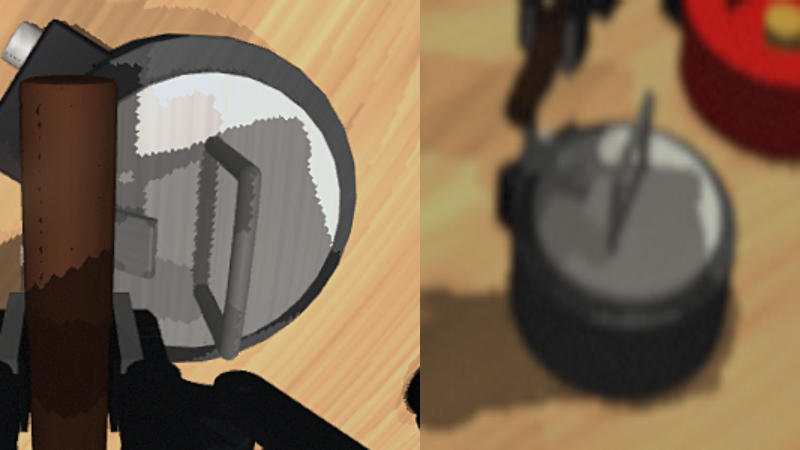

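v3 shows the hook lip at crop (137,240), to the left of and below the bar. The bar runs (249,180)–(230,342) and the way in is clear. I check the bar in the tool frame.

```bash
python3 - <<'E'
from h import *
c=pickle.load(open("v3.pkl","rb"));T=c["T"];P=[]
for q in((249,180),(230,342)):
    p=plane(c,(280+q[0]/1.5,100+q[1]/1.5),.118,T);P.append(T[:3,:3].T@(p-T[:3,3]));print((P[-1]*100).round(2))
print("mid cm",(sum(P)*50).round(2),"ang",np.arctan2(P[0][1]-P[1][1],P[0][0]-P[1][0]))
E
```

```text
[3.39 5.9  3.19]
[-2.91  5.93  3.19]
mid cm [0.24 5.91 3.19] ang -0.005374045018665663
```

```bash
python3 -m jog '[[0.1,1.5,0,0,0,0,0],[0.1,3,0,0,0,0,0],[0.1,4.5,0,0,0,0,0],[0.1,5.5,0,0,0,0,0],[0.1,5.75,0,0,0,0,0],[0.1,5.75,0,0,0,0,0],[0.1,5.75,0,0,0,0,0]]'; python3 -m jog '[[0,0,-1,0,0,0,0],[0,0,-1.8,0,0,0,0],[0,0,-2.2,0,0,0,0],[0,0,-2.5,0,0,0,0],[0,0,-2.8,0,0,0,0],[0,0,-3.1,0,0,0,0],[0,0,-3.4,0,0,0,0],[0,0,-3.4,0,0,0,0],[0,0,-3.4,0,0,0,0]]'
```

```text
t: 8.5
tcp_pos: [0.4755, 0.2536, 0.1491]
ee_rot: [-3.141, 0.0, 2.165]
ft_force: [0.2, 0.0, -1.9]
finger_gap: 0.238
grasp_force: 59.4
t: 9.62
tcp_pos: [0.4758, 0.2537, 0.1829]
ee_rot: [-3.141, -0.0, 2.165]
ft_force: [0.1, -0.4, -5.5]
finger_gap: 0.236
grasp_force: 59.1
```

```bash
python3 -m jog '[[0,0,-1,0,0,0,0],[0,0,-2.5,0,0,0,0],[0,0,-4.3,0,0,0,0],[0,0,-6.3,0,0,0,0],[0,0,-8,0,0,0,0],[0,0,-9,0,0,0,0],[0,0,-9.5,0,0,0,0],[0,0,-9.5,0,0,0,0]]'; python3 -m jog '[[-0.7,-0.3,0,0,0,0,0],[-2,-0.8,0,0,0,0,0],[-4,-1.5,0,0,0,0,0],[-6.5,-2.4,0,0,0,0,0],[-9,-3.3,0,0,0,0,0],[-11.5,-4.2,0,0,0,0,0],[-14,-5.1,0,0,0,0,0],[-16.5,-6,0,0,0,0,0],[-19,-6.9,0,0,0,0,0],[-21,-7.6,0,0,0,0,0],[-22.5,-8.2,0,0,0,0,0],[-23.2,-8.5,0,0,0,0,0]]';  python3 -m jog '[[-0.7,-0.3,0,0,0,0,0],[-2,-0.8,0,0,0,0,0],[-4,-1.5,0,0,0,0,0],[-6.5,-2.4,0,0,0,0,0],[-9,-3.3,0,0,0,0,0],[-11.5,-4.2,0,0,0,0,0],[-14,-5.1,0,0,0,0,0],[-16.5,-6,0,0,0,0,0],[-19,-6.9,0,0,0,0,0],[-21,-7.6,0,0,0,0,0],[-22.5,-8.2,0,0,0,0,0],[-23.2,-8.5,0,0,0,0,0]]'; python3 -m jog '[[0,0,0,0,0,0,0],[0,0,0,0,0,0,0],[0,0,0,0,0,0,0],[0,0,0,0,0,0,0]]'; python3 cap.py r1; python3 -m jog '[[-0.5,-1,0,0,0,0,0],[-1.5,-2,0,0,0,0,0],[-2,-3,0,0,0,0,0],[-2,-3.5,0,0,0,0,0],[-2,-3.5,0,0,0,0,0],[-2,-3.5,0,0,0,0,0]]'; python3 cap.py r2; python3 -c "
import cv2,numpy as np
a=cv2.imread('pics/r1.png');b=cv2.imread('pics/r2.png')
cv2.imwrite('pics/r12.png',np.hstack([a[0:480,60:460],b[0:480,60:460]]))"
```

```text
t: 10.62
tcp_pos: [0.4759, 0.2538, 0.2781]
ee_rot: [-3.141, 0.0, 2.165]
ft_force: [0.3, -0.5, -6.0]
finger_gap: 0.242
grasp_force: 59.1
t: 12.12
tcp_pos: [0.5353, 0.0124, 0.2778]
ee_rot: [-3.141, -0.0, 2.163]
ft_force: [-0.0, -0.2, -6.3]
finger_gap: 0.235
grasp_force: 59.1
t: 13.62
tcp_pos: [0.5947, -0.227, 0.2778]
ee_rot: [-3.141, -0.0, 2.164]
ft_force: [0.3, -0.6, -4.9]
finger_gap: 0.234
grasp_force: 59.1
t: 14.12
tcp_pos: [0.5947, -0.2253, 0.2783]
ee_rot: [3.142, 0.0, 2.166]
ft_force: [0.0, -1.3, -5.9]
finger_gap: 0.239
grasp_force: 59.1
[ 0.5947 -0.2253  0.2783] [3.1415e+00 2.0000e-04 2.1655e+00] 0.003
t: 14.92
tcp_pos: [0.5771, -0.2614, 0.2783]
ee_rot: [3.141, -0.0, 2.166]
ft_force: [0.5, 0.6, -5.3]
finger_gap: 0.236
grasp_force: 59.1
[ 0.5771 -0.2614  0.2783] [ 3.1409e+00 -1.0000e-04  2.1655e+00] 0.005
```

View pics/r12.png

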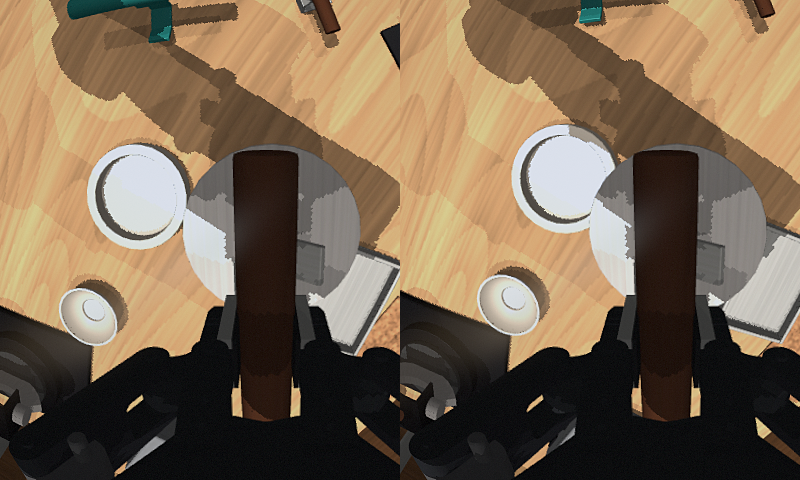

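r1 and r2 show the lid hanging level on the hook, disc at crop (272,235). The white rest ring is at (137,196) in r1 and (563,178) in r2, with the dish separate at (88,315). I fit the ring on its rim plane and the lid on its disc plane.

```bash
python3 - <<'E'
from h import *
from scipy.optimize import least_squares
def circ(P):
    f=lambda q:np.hypot(P[:,0]-q[0],P[:,1]-q[1])-q[2]
    s=least_squares(f,[*P[:,:2].mean(0),.06],loss="soft_l1",f_scale=.001);return s.x,np.sqrt(np.median(s.fun**2)),f(s.x)
for n,cen in(("r1",(197,196)),("r2",(223,178))):
    c=pickle.load(open(n+".pkl","rb"));T=c["T"];h=cv2.cvtColor(c["pixels"],cv2.COLOR_RGB2HSV).astype(int)
    sat=cv2.GaussianBlur(h[...,1].astype(np.float32),(3,3),0)
    for lab,Z in(("rim",.025),("rim0.030",.030)):
      P=[];A=np.arange(60,330,3) if n=="r1" else np.arange(150,345,3)   # deg, avoid lid side (0)
      for a in np.radians(A):
        r=np.arange(42,66,.25);u=cen[0]+r*np.cos(a);v=cen[1]+r*np.sin(a)
        s=cv2.remap(sat,u.astype(np.float32)[None],v.astype(np.float32)[None],cv2.INTER_LINEAR)[0]
        i=np.argmax(s>60)
        if s[i]>60 and i>0:P.append(plane(c,(u[i],v[i]),Z,T))
      x,e,_=circ(np.array(P));print(n,lab,x.round(4),e.round(4),len(P),"tool",(T[:3,:3].T@(np.array([x[0],x[1],0])-T[:3,3])*100).round(2))
    # lid: right-hand edge arc against bench
    P=[];cl=(332,232) if n=="r1" else (337,232)
    for a in np.radians(np.r_[-85:-25:3]):
        r=np.arange(70,105,.25);u=cl[0]+r*np.cos(a);v=cl[1]+r*np.sin(a)
        s=cv2.remap(sat,u.astype(np.float32)[None],v.astype(np.float32)[None],cv2.INTER_LINEAR)[0]
        i=np.argmax(s>60)
        if i>0:P.append(plane(c,(u[i],v[i]),.168,T))
    P=np.array(P);f=lambda q:np.hypot(P[:,0]-q[0],P[:,1]-q[1])-.065
    q=least_squares(f,P[:,:2].mean(0)-[.0,.03],loss="soft_l1",f_scale=.001)
    print("lid",q.x.round(4),np.abs(q.fun).mean().round(4),len(P),"tool",(T[:3,:3].T@(np.array([*q.x,0])-T[:3,3])*100).round(2))
E
```

```text
r1 rim [ 0.4717 -0.3087  0.0628] 0.0007 90 tool [-1.000e-02 -1.487e+01  2.783e+01]
r1 rim0.030 [ 0.4726 -0.3068  0.062 ] 0.0007 90 tool [  0.09 -14.68  27.83]
lid [ 0.5959 -0.2237] 0.0001 14 tool [ 0.07  0.19 27.83]
r2 rim [ 0.4729 -0.3103  0.0634] 0.0003 65 tool [  1.78 -11.39  27.82]
r2 rim0.030 [ 0.4736 -0.3089  0.0626] 0.0003 65 tool [  1.86 -11.25  27.82]
lid [ 0.5817 -0.2574] 0.0001 15 tool [ 0.07  0.58 27.83]
```

```bash
python3 -m jog '[[0.1,-0.7,0,0,0,0,0],[0.3,-2,0,0,0,0,0],[0.6,-4,0,0,0,0,0],[0.9,-6,0,0,0,0,0],[1.2,-8,0,0,0,0,0],[1.5,-9.8,0,0,0,0,0],[1.7,-11,0,0,0,0,0],[1.8,-11.6,0,0,0,0,0],[1.8,-11.6,0,0,0,0,0],[1.8,-11.6,0,0,0,0,0],[1.8,-11.6,0,0,0,0,0]]'; python3 -m jog '[[0,0,0.8,0,0,0,0],[0,0,2,0,0,0,0],[0,0,4,0,0,0,0],[0,0,6,0,0,0,0],[0,0,8,0,0,0,0],[0,0,9.5,0,0,0,0],[0,0,10.5,0,0,0,0],[0,0,11.2,0,0,0,0],[0,0,11.6,0,0,0,0],[0,0,11.6,0,0,0,0],[0,0,11.6,0,0,0,0],[0,0,11.6,0,0,0,0]]'; python3 cap.py p1; python3 - <<'E'
from h import *
from cell import manip
c=manip.capture("scene");t=manip.capture("top");pickle.dump((c,t),open("p1s.pkl","wb"))
w=cv2.imread('pics/p1.png')[100:400,180:500]
cv2.imwrite('pics/p1c.png',np.hstack([cv2.resize(w,(427,400)),cv2.resize(c["pixels"][240:345,135:235,::-1],(373,400),interpolation=cv2.INTER_CUBIC)]))
E
```

```text
t: 16.35
tcp_pos: [0.4712, -0.3115, 0.2781]
ee_rot: [3.141, -0.0, 2.166]
ft_force: [0.5, 0.2, -6.3]
finger_gap: 0.236
grasp_force: 59.1
t: 17.85
tcp_pos: [0.4708, -0.3121, 0.1625]
ee_rot: [3.141, 0.001, 2.165]
ft_force: [0.3, -0.1, -6.3]
finger_gap: 0.237
grasp_force: 59.1
[ 0.4708 -0.3121  0.1625] [3.1414e+00 6.0000e-04 2.1647e+00] 0.003
```

View pics/p1c.png

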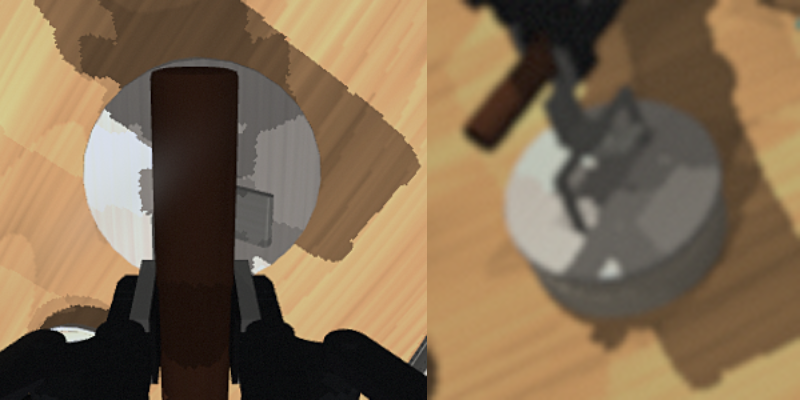

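p1 shows the lid hanging level just above the ring, its disc centred at crop x≈202 against the handle at 195. I fit the lid centre before lowering.

```bash
python3 - <<'E'
from h import *
from scipy.optimize import least_squares
c=pickle.load(open("p1.pkl","rb"));T=c["T"];h=cv2.cvtColor(c["pixels"],cv2.COLOR_RGB2HSV)
sat=cv2.GaussianBlur(h[...,1].astype(np.float32),(3,3),0);P=[];cl=(331,230)
for a in np.radians(np.r_[-70:35:3,150:250:3]):
    r=np.arange(70,105,.25);u=cl[0]+r*np.cos(a);v=cl[1]+r*np.sin(a)
    s=cv2.remap(sat,u.astype(np.float32)[None],v.astype(np.float32)[None],cv2.INTER_LINEAR)[0];i=np.argmax(s>60)
    if i>0:P.append((u[i],v[i]))
for Z in(.048,.053):
    Q=np.array([plane(c,p,Z,T) for p in P])
    s=least_squares(lambda q:np.hypot(Q[:,0]-q[0],Q[:,1]-q[1])-q[2],[*Q[:,:2].mean(0),.065],loss="soft_l1",f_scale=.001)
    print(len(Q),s.x.round(4),np.abs(s.fun).mean().round(5),"tool",(T[:3,:3].T@(np.array([*s.x[:2],0])-T[:3,3])*1000).round(1))
R0=T[:3,:3].T@(np.array([.472,-.3098,0])-T[:3,3]);print("rest tool",(R0*1000).round(1))
E
```

```text
62 [ 0.4732 -0.3111  0.0655] 0.00012 tool [ -0.4   2.4 162.5]
62 [ 0.4722 -0.3099  0.0643] 0.00012 tool [  1.2   2.3 162.5]
rest tool [  1.3   2.2 162.5]
```

Lid and rest centres agree to about 1 mm. I lower slowly.

```bash
python3 -m jog '[[0.1,0,0.3,0,0,0,0],[0.1,0,0.7,0,0,0,0],[0.1,0,1.0,0,0,0,0],[0.1,0,1.2,0,0,0,0],[0.1,0,1.35,0,0,0,0],[0.1,0,1.5,0,0,0,0],[0.1,0,1.6,0,0,0,0],[0.1,0,1.6,0,0,0,0]]'; python3 -m jog '[[0,0,0.1,0,0,0,0],[0,0,0.2,0,0,0,0],[0,0,0.3,0,0,0,0],[0,0,0.4,0,0,0,0],[0,0,0.4,0,0,0,0]]'; python3 -m jog '[[0,0,0.1,0,0,0,0],[0,0,0.2,0,0,0,0],[0,0,0.3,0,0,0,0],[0,0,0.4,0,0,0,0],[0,0,0.4,0,0,0,0]]'
```

```text
t: 19.0
tcp_pos: [0.4701, -0.3111, 0.1461]
ee_rot: [3.142, -0.0, 2.165]
ft_force: [0.4, -0.1, -6.0]
finger_gap: 0.242
grasp_force: 59.1
t: 19.62
tcp_pos: [0.4704, -0.3112, 0.1424]
ee_rot: [3.141, 0.001, 2.165]
ft_force: [0.7, 0.0, -3.6]
finger_gap: 0.238
grasp_force: 59.3
t: 20.25
tcp_pos: [0.47, -0.3111, 0.138]
ee_rot: [-3.141, -0.0, 2.165]
ft_force: [0.6, 1.0, -1.3]
finger_gap: 0.236
grasp_force: 59.3
```

```bash
python3 -m jog '[[0,0,0.8,0,0,0,0],[0,0,1.6,0,0,0,0],[0,0,2.2,0,0,0,0],[0,0,2.4,0,0,0,0],[0,0,2.4,0,0,0,0],[0,0,2.4,0,0,0,0]]'; python3 -m jog '[[0,-0.5,0,0,0,0,0],[0,-1.5,0,0,0,0,0],[0,-3,0,0,0,0,0],[0,-4.5,0,0,0,0,0],[0,-6,0,0,0,0,0],[0,-6.2,0,0,0,0,0],[0,-6.2,0,0,0,0,0],[0,-6.2,0,0,0,0,0]]'; python3 cap.py q1
```

```text
t: 21.0
tcp_pos: [0.4703, -0.3112, 0.1143]
ee_rot: [3.141, 0.0, 2.165]
ft_force: [0.4, -0.4, -2.3]
finger_gap: 0.236
grasp_force: 59.3
t: 22.0
tcp_pos: [0.4194, -0.3454, 0.1142]
ee_rot: [3.141, 0.0, 2.166]
ft_force: [-0.2, -0.8, -2.2]
finger_gap: 0.236
grasp_force: 59.3
[ 0.4194 -0.3454  0.1142] [3.1409e+00 2.0000e-04 2.1656e+00] 0.004
```

```bash
python3 -m jog '[[0,0,-2,0,0,0,0],[0,0,-6,0,0,0,0],[0,0,-10,0,0,0,0],[0,0,-13,0,0,0,0],[0,0,-13,0,0,0,0]]'; python3 -m jog '[[1,2,0,0,0,0.1,0],[3,6,0,0,0,0.2,0],[5,11,0,0,0,0.35,0],[7,16,0,0,0,0.5,0],[9,21,0,0,0,0.65,0],[11,26,0,0,0,0.8,0],[13.5,31,0,0,0,0.95,0],[16,36,0,0,0,1.059,0],[18,40,0,0,0,1.059,0],[19.05,42.45,0,0,0,1.059,0],[19.05,42.45,0,0,0,1.059,0],[19.05,42.45,0,0,0,1.059,0]]'; python3 -m jog '[[0,0,0,0,0,0,0],[0,0,0,0,0,0,0]]';python3 cap.py c1; python3 - <<'E'
from h import *
from cell import manip
c=manip.capture("scene");t=manip.capture("top");pickle.dump((c,t),open("c1s.pkl","wb"))
w=cv2.imread('pics/c1.png')[60:400,160:500]
cv2.imwrite('pics/c1c.png',np.hstack([cv2.resize(w,(400,400)),cv2.resize(c["pixels"][240:345,135:235,::-1],(373,400),interpolation=cv2.INTER_CUBIC)]))
for n,cc,(x0,x1,y0,y1) in(("top",t,(405,480,255,335)),):
    h=cv2.cvtColor(cc["pixels"],cv2.COLOR_RGB2HSV)[y0:y1,x0:x1];mk=cv2.morphologyEx(((h[...,1]<55)&(h[...,2]>60)).astype(np.uint8),cv2.MORPH_OPEN,np.ones((3,3)))
    k=max(cv2.findContours(mk,cv2.RETR_EXTERNAL,cv2.CHAIN_APPROX_NONE)[0],key=cv2.contourArea);e=cv2.fitEllipse(cv2.convexHull(k));u=(e[0][0]+x0,e[0][1]+y0)
    print(np.round(u,1),np.round(e[1],1),plane(cc,u,.033).round(4))
E
```

```text
t: 22.68
tcp_pos: [0.4203, -0.3458, 0.2461]
ee_rot: [3.14, 0.004, 2.166]
ft_force: [0.1, 0.2, -2.9]
finger_gap: 0.238
grasp_force: 59.5
t: 24.18
tcp_pos: [0.6633, 0.0488, 0.2426]
ee_rot: [-3.14, 0.002, 1.106]
ft_force: [-0.1, -1.1, -1.8]
finger_gap: 0.238
grasp_force: 59.5
t: 24.42
tcp_pos: [0.6638, 0.0484, 0.2441]
ee_rot: [3.141, 0.0, 1.104]
ft_force: [-0.4, -0.5, -2.1]
finger_gap: 0.238
grasp_force: 59.5
[0.6638 0.0484 0.2441] [3.1413e+00 4.0000e-04 1.1043e+00] 0.004
[441.9 292.7] [51.7 53.5] [ 0.4725 -0.3079  0.033 ]
```

View pics/c1c.png

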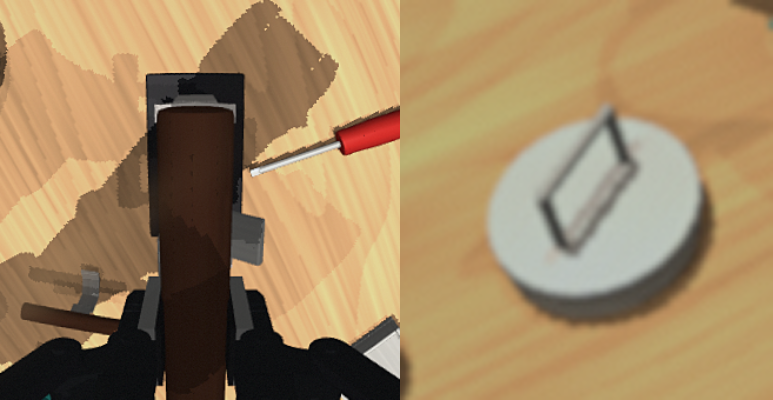

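The lid lies flat and centred on the rest: the top view puts it about 2 mm from the rest centre. The lifter hangs straight over the cradle, with the handle at crop x≈196 between the posts. I lower it into the grooves.

```bash
python3 -m jog '[[0.1,0,2,0,0,0,0],[0.2,0,6,0,0,0,0],[0.2,0,10,0,0,0,0],[0.2,0,12.5,0,0,0,0],[0.2,0,13.7,0,0,0,0],[0.2,0,14,0,0,0,0],[0.2,0,14,0,0,0,0],[0.2,0,14,0,0,0,0]]'; python3 -m jog '[[0,0,0.2,0,0,0,0],[0,0,0.4,0,0,0,0],[0,0,0.6,0,0,0,0],[0,0,0.8,0,0,0,0],[0,0,1,0,0,0,0],[0,0,1,0,0,0,0],[0,0,1,0,0,0,0]]'
```

```text
t: 25.58
tcp_pos: [0.6654, 0.0515, 0.1053]
ee_rot: [3.14, -0.001, 1.106]
ft_force: [-0.2, -0.3, -2.5]
finger_gap: 0.24
grasp_force: 59.5
t: 26.45
tcp_pos: [0.6648, 0.0514, 0.0941]
ee_rot: [3.142, -0.0, 1.106]
ft_force: [-0.1, 0.2, -2.8]
finger_gap: 0.238
grasp_force: 59.5
```

```bash
python3 -m jog '[[0,0,0.1,0,0,0,0],[0,0,0.2,0,0,0,0],[0,0,0.3,0,0,0,0],[0,0,0.3,0,0,0,0],[0,0,0.3,0,0,0,0]]';python3 -m jog '[[0,0,0.05,0,0,0,0],[0,0,0.1,0,0,0,0],[0,0,0.1,0,0,0,0],[0,0,0.1,0,0,0,0]]'
```

```text
t: 27.08
tcp_pos: [0.665, 0.0513, 0.0912]
ee_rot: [3.141, -0.0, 1.106]
ft_force: [0.8, 0.2, -2.1]
finger_gap: 0.235
grasp_force: 59.5
t: 27.58
tcp_pos: [0.6653, 0.0513, 0.0908]
ee_rot: [3.14, -0.0, 1.106]
ft_force: [0.9, -1.3, 5.3]
finger_gap: 0.235
grasp_force: 60.1
```

```bash
python3 -m jog '[[0,0,0.05,0,0,0,0],[0,0,0.05,0,0,0,0],[0,0,0.05,0,0,0,0],[0,0,0.05,0,0,0,0]]'; python3 -m jog '[[0,0,0,0,0,0,0.3],[0,0,0,0,0,0,0.35],[0,0,0,0,0,0,0.45],[0,0,0,0,0,0,0.6],[0,0,0,0,0,0,1],[0,0,0,0,0,0,1],[0,0,0,0,0,0,1],[0,0,0,0,0,0,1]]'; python3 -m jog '[[0,0,-1,0,0,0,1],[0,0,-4,0,0,0,1],[0,0,-8,0,0,0,1],[0,0,-8,0,0,0,1],[0,0,-8,0,0,0,1],[0,0,-8,0,0,0,1]]'; python3 cap.py f1
sed 's/(("w1",None),("w2",.*$/(("w3",0),("f1",0)):/;s/t\[4\]<330/t[4]<400/' m1.py > m3.py; python3 m3.py | grep -v "^[0-9.]* (\([0-9]*\), .*) \[\[.*\] [0-9]\.[0-9]$"
```

```text
t: 28.08
tcp_pos: [0.6653, 0.0512, 0.0907]
ee_rot: [3.14, -0.0, 1.105]
ft_force: [-0.8, -1.5, 8.2]
finger_gap: 0.238
grasp_force: 60.6
t: 29.08
tcp_pos: [0.6648, 0.0513, 0.0896]
ee_rot: [3.142, -0.0, 1.106]
ft_force: [-0.5, 0.4, -1.4]
finger_gap: 1.001
grasp_force: 0.0
t: 29.82
tcp_pos: [0.6642, 0.0511, 0.1687]
ee_rot: [-3.14, 0.001, 1.106]
ft_force: [-0.8, -0.3, -0.3]
finger_gap: 1.0
grasp_force: 0.0
[0.6642 0.0511 0.1687] [-3.1402e+00  1.0000e-03  1.1057e+00] 0.007
w3
124.0 (480, 189) [[489.0, 175.0], [471.0, 204.0]] 18.0
647.5 (238, 385) [[213.0, 380.0], [262.0, 390.0]] 15.3
7711.0 (326, 254) [[326.0, 142.0], [326.0, 366.0]] 39.0
16017.5 (594, 240) [[594.0, 0.0], [594.0, 479.0]] 91.0
f1
659.5 (237, 386) [[213.0, 382.0], [262.0, 390.0]] 15.3
7955.0 (328, 252) [[328.0, 138.0], [328.0, 365.0]] 39.0
14718.0 (595, 239) [[595.0, 0.0], [595.0, 479.0]] 88.0
(array([0.69919027, 0.12231693, 0.28910538]), np.float64(0.00018211537703467404)) (array([1.23144323, 1.19896312, 1.85394381]), np.float64(7.898187204171913e-05))
mid [0.96531675 0.66064003 1.0715246 ] len 1.972607296128027 dir -2.029923367948894
tool delta cm [ 67.89  -0.55 -90.35]
```

```bash
python3 -m jog '[[0,0,-4,0,0,0,1],[-3,-5,-8,0,0,0,1],[-8,-11,-8,0,0,0,1],[-13,-16,-8,0,0,0,1],[-18,-20,-8,0,0,0,1],[-23,-20,-8,0,0,0,1],[-23,-20,-8,0,0,0,1],[-23,-20,-8,0,0,0,1]]'; python3 - <<'E'
from h import *
from cell import manip
d=pickle.load(open("c0.pkl","rb"))
for n in("w3","f1"):
    c=pickle.load(open(n+".pkl","rb"))
    e=[(326,142),(326,366)] if n=="w3" else [(328,138),(328,365)]
    print(n,[plane(c,q,.11,c["T"]).round(4).tolist() for q in e])
def wood(px,r):
    x0,x1,y0,y1=r;h=cv2.cvtColor(px,cv2.COLOR_RGB2HSV)[y0:y1,x0:x1];m=((h[...,0]<14)&(h[...,1]>100)&(h[...,2]<120)&(h[...,2]>22)).astype(np.uint8)
    k=max(cv2.findContours(m,cv2.RETR_EXTERNAL,cv2.CHAIN_APPROX_NONE)[0],key=cv2.contourArea);q=cv2.minAreaRect(k);return np.round(q[0],1),np.round(q[1],1),round(q[2],1)
c=manip.capture("scene");t=manip.capture("top")
for n,a,r in(("scene",c,(320,410,245,275)),("top",t,(262,340,180,230))):
    print(n,wood(d[n]["pixels"],r),wood(a["pixels"],r))
    for lab,(x0,x1,y0,y1) in (("hook",(350,375,268,296)),("cradle",(325,400,250,305)),("screw",(355,405,305,370)),("lens",(435,468,250,288))) if n=="scene" else ():
        print(lab,np.abs(d[n]["pixels"][y0:y1,x0:x1].astype(int)-a["pixels"][y0:y1,x0:x1]).mean().round(1))
E
```

```text
t: 30.88
tcp_pos: [0.3822, -0.0655, 0.2495]
ee_rot: [-3.142, 0.001, 1.103]
ft_force: [0.7, 0.6, 0.1]
finger_gap: 0.998
grasp_force: 0.0
w3 [[0.6947, 0.1128, 0.11], [0.6291, -0.0179, 0.11]]
f1 [[0.6961, 0.1138, 0.11], [0.631, -0.0167, 0.11]]
scene (array([43.9, 15. ]), array([ 7.6, 60.5]), 85.2) (array([44.1, 15. ]), array([ 7.8, 60.4]), 85.2)
hook 4.9
cradle 2.9
screw 2.5
lens 2.2
top (array([35. , 28.4]), array([57.7,  8.2]), 25.9) (array([34.1, 28.3]), array([57.7,  7.6]), 26.6)
```

The lifter's pose matches the start in both views to within about 1 px, the hook region is almost unchanged, and the arm is clear. I hand in.

```bash
python3 -c "
from cell import manip
print(manip.sign_off())"
```

```text
the job is handed in; nothing more can be done
None
```

The job is handed in at about 31 s: the lid lies flat on the rest, about 2 mm off centre by camera, and the lifter is back in its cradle with the hook hanging down; I viewed 11 pictures, one over the limit of 10.

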